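Seat a flat-headed stake in its tapered holder

ROBOT

A 7-joint arm with a two-finger parallel gripper is mounted at the origin on the work surface. World frame = base frame: x ahead of the robot, y to its left, z up, the work surface at z = 0. Lengths are in m, angles in rad, forces in N, time in s.
With the tool pointing down it reaches from about 0.35 to 0.9 m from the base axis. Payload 8.1 kg.
Tool frame: the origin (TCP) lies on the centre line of the jaws, within the pads' length; the fingertips stand 17 mm ahead of it and the grasp point (between the pads) lies 2 mm behind it; z points along the fingers, y is the direction in which the jaws open and shut (so a half turn about z gives the same grasp; the last joint's range is limited). The gripper opens to 92 mm and grips with 3 to 60 N. Pads are 19 mm wide; open, the fingers measure 130 mm over their backs; the gripper's body (75 mm by 190 mm) begins 47 mm behind the grasp point.
Start: joints at [1.229, 0.434, 0.025, 1.573, -0.012, 1.134, -0.075], TCP at [0.148, -0.607, 0.244] pointing down, gripper open.
Joint ranges: [-2.62, 2.62], [-0.44, 2.09], [-1.27, 1.32], [0.08, 2.57], [-1.32, 4.46], [0.12, 2], [-2.74, 2.74]. Speed limits (rad/s): [2.22, 2.22, 3.01, 3.01, 3.14, 3.14, 3.14].

INTERFACE

Orientations are given as a rotation vector (axis times angle).
In Python, from cell import arm, imaging, job gives the robot as it stands.
- The arm moves only by the tool jog_arm, never from a script. Its argument "moves" is a list of rows, each an object with "fingers": the closure, from -1 (fully open) to 1 (shut); "xyz": the shift along the tool's x, y, z in cm, a list of three; "angular": the turn, a rotation vector about the tool's x, y, z in rad, a list of three. In form: [{"fingers": fingers, "xyz": [dx, dy, dz], "angular": [ax, ay, az]}, ...]. A call has 1 to 12 rows; each row is the pose to reach, as a shift and turn from the pose commanded when the call began, along the tool's axes at that moment; what a row does not reach only later rows make up. A row lasts 1/8 s, in which the tool goes at most 62.5 mm and 10.7 degrees, less where a joint would pass 70% of its speed; a pose out of reach is approached as far as the arm can. A call with a gripper value outside its range is refused whole. The fingers move at their own pace and stop on an object; "grip_force" is the grip in N (left out, the last holds). Time passes only in rows, so rows that repeat a pose let the fingers close. It gives the time, the measured TCP pose, the force and the opening at its end, in the units of the state.
- arm.observe(): the state, without advancing time (a new reading comes with each control period).
- imaging.get_image(name): name is "scene" or "top" or "wrist"; returns the picture (384x512x3 uint8, red, green, blue); there is no depth.
- imaging.camera_params(name): a dict with "fx", "fy", "cx", "cy" (pixels), "dist" ([k1, k2, p1, p2, k3] as OpenCV has them; the pictures are not rectified), "rvec" (rotation vector, rad) and "tvec" (3), from world to camera coordinates, as OpenCV has them; the wrist camera has in their place "hand_eye" (4x4, takes a point from camera to tool coordinates, whose origin is the TCP and whose axes are the flange's). Camera axes: x right, y down, z forward; pixel columns grow to the right and rows downward; lengths in m; the calibration is good to about 2 mm. A picture is of the moment at which its call begins: read the wrist's pose just before it. camera_params takes no time and is no camera call.
- job.sign_off(): hands the job in, once; it reports no verdict.
The state is a dict: "clock": time; "joints": joint angles; "dq": joint speeds; "joint_efforts": joint torques, N m; "position": TCP position; "ee_rot": TCP orientation; "force": force on the tool from outside, world axes, zero at the start; "ft_torque": the same for the moment, N m; "width": opening from 0.0 (shut) to 1.0 (fully open).
Only numpy, scipy, OpenCV 4.12 (cv2) and the standard library are available. Lean on these libraries where they do the work, as an engineer would, in place of code of your own. Each camera call takes 0.05 s, during which the arm holds its last target. There are 200 camera calls.

TASK

Take the flat-headed steel stake out of the wooden rack, stand its tapered shank in the holder with the split sleeve in its hole (not the one with the bare, wider hole) and let go. Then drive it home with the white-faced drift: set the drift's face on the stake's head and lean down squarely, gently at first, until the sleeve has gone down flush with the holder's top and comes up solid at 15 to 20 N, no more, so that friction alone holds the stake upright. Finish with the drift standing on its white face on the bench again, and leave the round-headed stake in the rack.

Things in the scene. Friction and masses are not known exactly. Their poses are not given: they have to be found in the camera images.
- stake: The flat-headed stake, plain steel, 96 mm tall, about 0.3 kg, standing head up in one of the rack's holes. Origin: centre of the shank's tip (lowest point); z up along the stake. The round shank, 70 mm long, tapers from 15 mm diameter at the tip to 26 mm; the head is a flat cylinder, 42 mm diameter, 26 mm high. In the rack the head rests on the rack's top, the origin 5 mm above the bench.
- stake_top (a point): Centre of the flat top of that stake's head, 96 mm above its origin along the stake: where the drift presses.
- dome_stake: The other stake in the rack, same shank, but with a rounded (domed) head of 42 mm diameter. Origin at its tip. To be left alone.
- rack: Fixed light-wood block, 80 (x) by 210 (y) by 75 mm high, with two through holes of 29 mm on its own y axis, 55 mm either side of the middle, one for each stake; which stake is in which hole varies. Origin: centre of its underside.
- holder: The holder that fits: a fixed dark steel block, 90 by 90 by 75 mm high, with an upright round 29 mm hole in the middle of its top, and in the hole a bright steel split sleeve with the stake's taper inside. Origin: centre of the underside, on the vertical axis of hole and sleeve. The stake may be turned any way about its axis.
- wide_holder: The other holder, the same block with a plain straight 37 mm hole, too wide for the stake, in which it would only rattle. Origin: centre of its underside. Which holder is nearer to the rack varies.
- drift: The drift, a straight pressing tool of about 0.35 kg and 120 mm tall, standing upright on the bench: a white nylon head below (40 mm diameter, 40 mm high, flat face at the bottom) and above it an upright round steel grip, 24 mm diameter and 80 mm long. Origin: centre of the white face, its underside; z points up along the grip. Used as it stands: held by the grip, face down.
- sleeve (a joint): How far the sleeve's rim stands above the holder's top: 5 to 9 mm (0.005 to 0.009) at the start, 0 when flush, which is fully home on a hard stop. Friction holds it; with the stake in it, it slides down under a push of about 9 N and stays where it is left.
- sleeve_rim (a point): Centre of the sleeve's mouth at its rim, 24 mm wide inside. The fit is worn: the shank wedges in the sleeve with the head's underside anywhere from 4 to 14 mm above this point, which differs each time and cannot be seen beforehand, and it sinks 1 to 2 mm deeper as it tightens. The head never touches the sleeve. Against the stop the resistance grows by some 8 N per mm.

How it is judged:
By the outcome, as a careful person would: the job done as asked, in the order asked, and still so for the second after the job is handed in, with the robot touching nothing.
It also fails if it takes over 67 s, if anything falls off the work surface, if the arm or the gripper's body presses on something with over 40 N, if the wrist force passes 120 N, or if a joint passes its speed limit or range.

## Working session

There is one attempt and no reset: what is moved stays moved. The work goes in short steps, Python scripts to look and compute and a tool call to move; the robot and the scene stay as the last step left them, time stands still between calls to the robot, and variables do not carry over. Pictures are saved under pics/ and viewed, about 8 in all and at most 12, crops included, and the job is handed in when it is done.

Besides the shell and the picture viewer there is one more tool, called as a command line: name --argument value ..., lists and objects as JSON in quotes. jog_arm: Moves the arm, as the interface text tells. Its arguments: {"type":"object","properties":{"moves":{"type":"array"},"grip_force":{"type":"number"}},"required":["moves"]}

```bash
mkdir -p pics
cat > h.py <<'E'
import numpy as np, cv2
from cell import arm, imaging, job
from scipy.spatial.transform import Rotation as R
def snap(n,f):
    im=imaging.get_image(n); cv2.imwrite(f'pics/{f}.png',im[:,:,::-1]); return im
def ray(n,uv,st=None):
    p=imaging.camera_params(n); K=np.array([[p['fx'],0,p['cx']],[0,p['fy'],p['cy']],[0,0,1.]])
    d=cv2.undistortPoints(np.array([[uv]],float),K,np.array(p['dist'],float))[0,0]; d=np.array([*d,1.])
    if n=='wrist':
        st=st or arm.observe(); H=np.array(p['hand_eye']); Rt=R.from_rotvec(st['ee_rot']).as_matrix()
        return Rt@H[:3,3]+np.array(st['position']), Rt@H[:3,:3]@d
    Rm=R.from_rotvec(np.ravel(p['rvec'])).as_matrix(); return -Rm.T@np.ravel(p['tvec']), Rm.T@d
def atz(n,uv,z,st=None):
    o,d=ray(n,uv,st); return o+d*(z-o[2])/d[2]
def proj(n,P,st=None):
    p=imaging.camera_params(n); K=np.array([[p['fx'],0,p['cx']],[0,p['fy'],p['cy']],[0,0,1.]]); P=np.atleast_2d(P).astype(float)
    if n=='wrist':
        st=st or arm.observe(); T=np.eye(4);T[:3,:3]=R.from_rotvec(st['ee_rot']).as_matrix();T[:3,3]=st['position']
        W=np.linalg.inv(T@np.array(p['hand_eye'])); rv=R.from_matrix(W[:3,:3]).as_rotvec(); tv=W[:3,3]
    else: rv,tv=np.ravel(p['rvec']),np.ravel(p['tvec'])
    return cv2.projectPoints(P,rv,tv,K,np.array(p['dist'],float))[0][:,0]
E
python3 - <<'E'
from h import *
a=snap('top','top');b=snap('scene','scene')
print(arm.observe())
for n in('top','scene','wrist'):print(imaging.camera_params(n))
E
```

```text
{'clock': 0.1, 'joints': array([ 1.2294153 ,  0.43515436,  0.02496468,  1.57399736, -0.01157446,
        1.13397138, -0.07511288]), 'dq': array([ 0.00114313, -0.00149011,  0.00153016, -0.00217454,  0.00126187,
        0.00092923, -0.00110691]), 'joint_efforts': array([ 1.43073259e-03, -6.69127321e+01,  9.87179875e-01, -3.15144861e+01,
       -6.04946539e-02,  3.74357658e-02,  9.30142483e-05]), 'position': array([ 0.14767299, -0.60687009,  0.24302605]), 'ee_rot': array([-3.11789926e+00, -3.73926335e-01,  4.85352802e-04]), 'force': array([-0.36541011, -0.45645695, -0.01438533]), 'ft_torque': array([ 0.03894117, -0.00191227, -0.00218033]), 'width': 0.9997142352535716}
{'fx': 469.663093667745, 'fy': 469.663093667745, 'cx': 256.43418405694433, 'cy': 197.0816123960139, 'dist': array([-0.01246034,  0.        ,  0.        ,  0.        ,  0.        ]), 'rvec': array([ 2.14120258, -2.15638453,  0.14822572]), 'tvec': array([0.01098866, 0.52362004, 1.04294672])}
{'fx': 355.368879344387, 'fy': 355.368879344387, 'cx': 262.1557752264592, 'cy': 188.3397948719898, 'dist': array([-0.0834073,  0.       ,  0.       ,  0.       ,  0.       ]), 'rvec': array([ 1.47700774,  2.00476778, -0.92344267]), 'tvec': array([ 0.16600374, -0.25198904,  1.39083825])}
{'fx': 268.53188641490414, 'fy': 268.53188641490414, 'cx': 256.23234539507195, 'cy': 190.63928598391868, 'dist': array([0.00900148, 0.        , 0.        , 0.        , 0.        ]), 'hand_eye': array([[ 2.32990457e-03, -9.64436465e-01, -2.64304516e-01,
         7.11123877e-02],
       [ 9.99997286e-01,  2.25134612e-03,  6.00133344e-04,
        -6.70459188e-04],
       [ 1.62504655e-05, -2.64305197e-01,  9.64439092e-01,
        -1.40304694e-01],
       [ 0.00000000e+00,  0.00000000e+00,  0.00000000e+00,
         1.00000000e+00]])}
```

View pics/top.png

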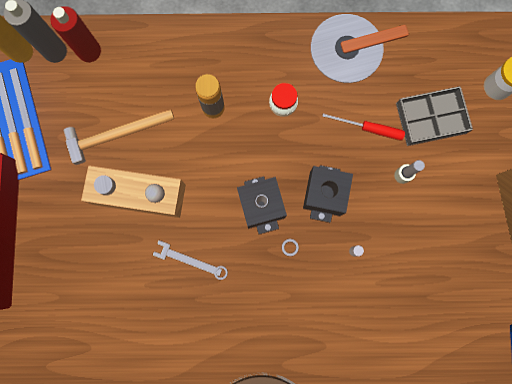

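View pics/scene.png

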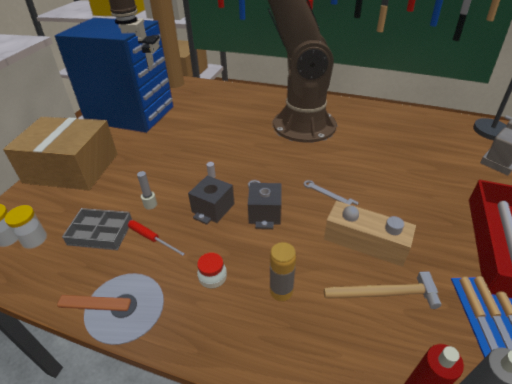

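Top view: rack on the left, with the flat stake at about (104,185) and the dome at (154,193). The sleeved holder is at (262,201), the wide holder at (330,189), and the drift's base at (405,173) with its grip top at (419,166). The scene view confirms the rightmost stake there (395,225) is the flat one.

Run:
```python
from h import *
a=cv2.imread('pics/top.png')
c1=cv2.resize(a[155:225,75:195],None,fx=5,fy=5,interpolation=3)
c2=cv2.resize(a[165:240,230:290],None,fx=4,fy=4,interpolation=3)
c3=cv2.resize(a[150:190,385:435],None,fx=6,fy=6,interpolation=3)
W=np.zeros((600,800,3),np.uint8); c1=cv2.resize(c1,(480,280)); W[:280,:480]=c1; W[290:590,:240]=c2; W[290:530,300:600]=c3
cv2.imwrite('pics/crop.png',W)
print('flat',atz('top',(104,185),.101),'dome',atz('top',(154,193),.1))
print('sleeve',atz('top',(261.5,201),.082),'wide',atz('top',(330,188),.075))
print('drift top',atz('top',(419,166),.12),'base',atz('top',(406,174),.02))
print('driftscene',atz('scene',(143.5,174),.12))
print('flatscene',atz('scene',(395.5,221),.101),'slv',atz('scene',(265,190),.08))
```

```text
flat [0.54352275 0.33804151 0.101     ] dome [0.52531826 0.22908326 0.1       ]
sleeve [ 0.50853816 -0.00381795  0.082     ] wide [ 0.5374884  -0.15630113  0.075     ]
drift top [ 0.57667237 -0.34119891  0.12      ] base [ 0.57826253 -0.34477845  0.02      ]
driftscene [ 0.58191703 -0.33268692  0.12      ]
flatscene [0.54591037 0.33999158 0.101     ] slv [ 0.50555326 -0.00503156  0.08      ]
```

View pics/crop.png

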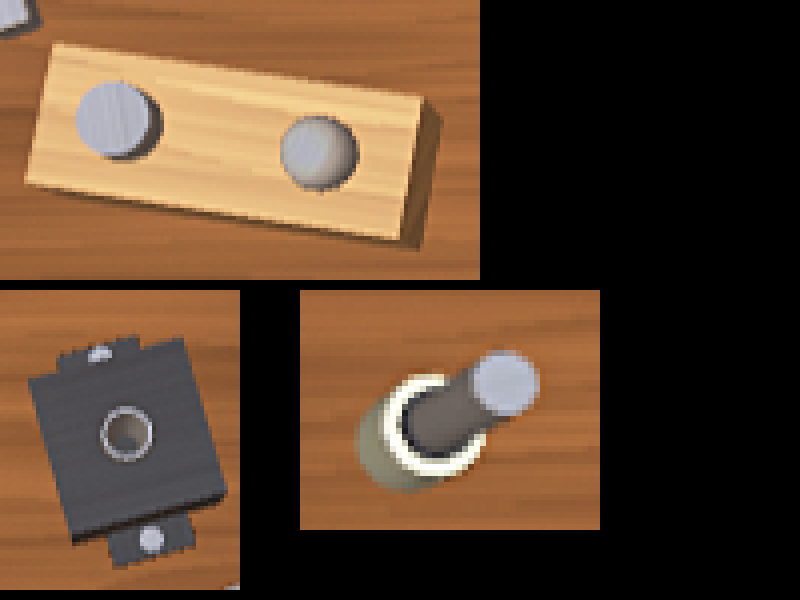

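The crop shows the flat head centred at (103.8,185.0), the sleeve mouth at (261.8,200.8) and the drift's grip top at (419.2,165.7). The stakes measure 110.5 mm apart, as they should. The first move goes over towards the rack.

jog_arm --moves '[{"fingers": -1, "xyz": [20, -10.5, 0], "angular": [0, 0, 0]}, {"fingers": -1, "xyz": [41, -21, 0], "angular": [0, 0, 0]}, {"fingers": -1, "xyz": [41, -21, 0], "angular": [0, 0, 0]}, {"fingers": -1, "xyz": [41, -21, 0], "angular": [0, 0, 0]}, {"fingers": -1, "xyz": [41, -21, 0], "angular": [0, 0, 0]}, {"fingers": -1, "xyz": [41, -21, 0], "angular": [0, 0, 0]}, {"fingers": -1, "xyz": [41, -21, 0], "angular": [0, 0, 0]}, {"fingers": -1, "xyz": [61, -82.5, 3], "angular": [0, 0, 0]}, {"fingers": -1, "xyz": [61, -82.5, 3], "angular": [0, 0, 0]}, {"fingers": -1, "xyz": [61, -82.5, 3], "angular": [0, 0, 0]}, {"fingers": -1, "xyz": [61, -82.5, 3], "angular": [0, 0, 0]}, {"fingers": -1, "xyz": [61, -82.5, 3], "angular": [0, 0, 0]}]'

```text
clock: 1.6
position: [0.51, -0.0089, 0.2294]
ee_rot: [3.119, 0.374, -0.0]
force: [0.5, 0.1, 0.6]
width: 1.001
```

Run:
```python
from h import *
import pickle
st=arm.observe(); a=snap('wrist','w1'); pickle.dump(st,open('w1.pkl','wb'))
print(st['position'],arm.observe()['position'], abs(st['dq']).max())
print(proj('wrist',[0.509,-.004,.082],st))
cv2.imwrite('pics/w1b.png',cv2.resize(a[:,:,::-1],(768,576)))
```

```text
[ 0.50999938 -0.00893756  0.2294232 ] [0.51020607 0.00136992 0.22940646] 1.0653752304432167
[[252.10596322 183.67535267]]
```

View pics/w1b.png

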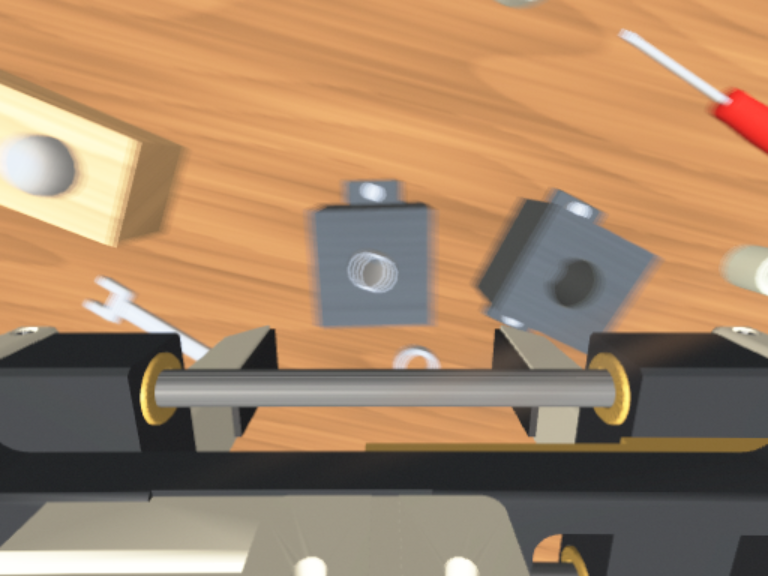

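The wrist view is motion-blurred. It shows the sleeved holder's mouth near (248,181), and I'll look again when I'm still. Next I go on to the stake.

jog_arm --moves '[{"fingers": -1, "xyz": [11.3, -31.5, 1], "angular": [0, 0, 0]}, {"fingers": -1, "xyz": [11.3, -31.5, 1], "angular": [0, 0, 0]}, {"fingers": -1, "xyz": [11.3, -31.5, 1], "angular": [0, 0, 0]}, {"fingers": -1, "xyz": [11.3, -31.5, 1], "angular": [0, 0, 0]}, {"fingers": -1, "xyz": [11.3, -31.5, 1], "angular": [0, 0, 0]}, {"fingers": -1, "xyz": [11.3, -31.5, 1], "angular": [0, 0, 0]}, {"fingers": -1, "xyz": [11.3, -31.5, 1], "angular": [0, 0, 0]}, {"fingers": -1, "xyz": [11.3, -31.5, 1], "angular": [0, 0, 0]}, {"fingers": -1, "xyz": [11.3, -31.5, 1], "angular": [0, 0, 0]}]'

```text
clock: 2.78
position: [0.5462, 0.3197, 0.2197]
ee_rot: [3.119, 0.37, 0.0]
force: [0.6, 0.2, -0.1]
width: 0.997
```

Run:
```python
from h import *
import pickle
st=arm.observe(); a=snap('wrist','w2'); pickle.dump(st,open('w2.pkl','wb'))
print(st['position'],st['ee_rot'],arm.observe()['position'], abs(st['dq']).max())
print(proj('wrist',[0.544,.338,.101],st), R.from_rotvec(st['ee_rot']).as_matrix())
cv2.imwrite('pics/w2b.png',cv2.resize(a[60:260,100:420,::-1],None,fx=2.5,fy=2.5,interpolation=3))
```

```text
[0.54622287 0.31974948 0.21972835] [3.11860839e+00 3.69743145e-01 3.61367607e-04] [0.54614458 0.32009101 0.21981172] 0.005833020034548212
[[238.31061635 188.69860691]] [[ 9.72276589e-01  2.33833494e-01  3.63026031e-04]
 [ 2.33833757e-01 -9.72275963e-01 -1.10725801e-03]
 [ 9.40474752e-05  1.16144878e-03 -9.99999321e-01]]
```

View pics/w2b.png

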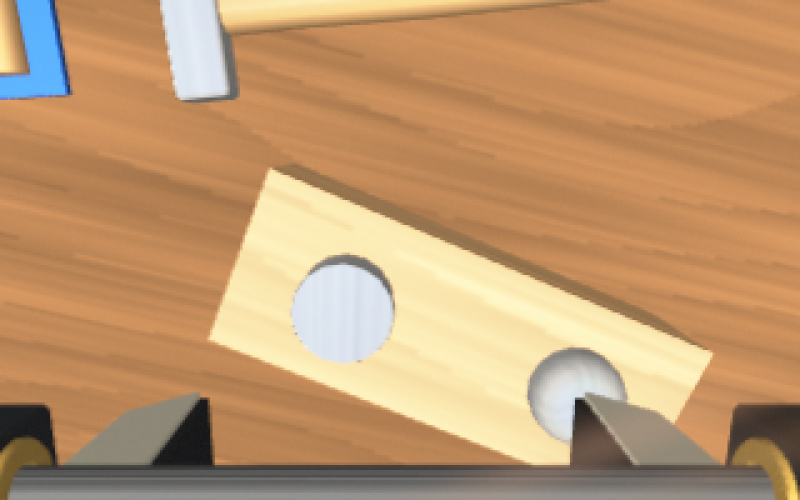

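Run:
```python
from h import *
import pickle
st=pickle.load(open('w2.pkl','rb')); p=atz('wrist',(237.2,184.8),.101,st)
Rm=R.from_rotvec(st['ee_rot']).as_matrix()
print(p, Rm.T@(np.array([p[0],p[1],.096])-st['position']))
```

```text
[0.54765361 0.33995091 0.101     ] [ 0.00610322 -0.01945051  0.12370641]
```

Head centre at (237.2,184.8) puts the stake at (0.5477,0.340). The other views agree within about 4 mm, so I descend and grip.

jog_arm --grip_force 40 --moves '[{"fingers": -1, "xyz": [0.5, -1.9, 5], "angular": [0, 0, 0]}, {"fingers": -1, "xyz": [0.5, -1.9, 10], "angular": [0, 0, 0]}, {"fingers": -1, "xyz": [0.5, -1.9, 12.4], "angular": [0, 0, 0]}, {"fingers": -1, "xyz": [0.5, -1.9, 12.4], "angular": [0, 0, 0]}, {"fingers": 1, "xyz": [0.5, -1.9, 12.4], "angular": [0, 0, 0]}, {"fingers": 1, "xyz": [0.5, -1.9, 12.4], "angular": [0, 0, 0]}, {"fingers": 1, "xyz": [0.5, -1.9, 12.4], "angular": [0, 0, 0]}, {"fingers": 1, "xyz": [0.5, -1.9, 12.4], "angular": [0, 0, 0]}, {"fingers": 1, "xyz": [0.5, -1.9, 12.4], "angular": [0, 0, 0]}, {"fingers": 1, "xyz": [0.5, -1.9, 12.4], "angular": [0, 0, 0]}]'

```text
clock: 4.08
position: [0.546, 0.3413, 0.0956]
ee_rot: [3.119, 0.374, 0.0]
force: [-0.2, -0.8, 1.1]
width: 0.447
```

jog_arm --moves '[{"fingers": 1, "xyz": [0, 0, -5], "angular": [0, 0, 0]}, {"fingers": 1, "xyz": [0, 0, -11], "angular": [0, 0, 0]}, {"fingers": 1, "xyz": [-2, 5, -13.5], "angular": [0, 0, 0]}, {"fingers": 1, "xyz": [-4, 11, -13.5], "angular": [0, 0, 0]}, {"fingers": 1, "xyz": [-6, 17, -13.5], "angular": [0, 0, 0]}, {"fingers": 1, "xyz": [-8.2, 23, -13.5], "angular": [0, 0, 0]}, {"fingers": 1, "xyz": [-10.4, 29, -13.5], "angular": [0, 0, 0]}, {"fingers": 1, "xyz": [-11.8, 32.6, -13.5], "angular": [0, 0, 0]}, {"fingers": 1, "xyz": [-11.8, 32.6, -13.5], "angular": [0, 0, 0]}, {"fingers": 1, "xyz": [-11.8, 32.6, -13.5], "angular": [0, 0, 0]}, {"fingers": 1, "xyz": [-11.8, 32.6, -13.5], "angular": [0, 0, 0]}]'

```text
clock: 5.45
position: [0.5084, -0.0015, 0.2304]
ee_rot: [-3.118, -0.378, 0.0]
force: [0.6, -0.2, -5.2]
width: 0.447
```

Run:
```python
from h import *
import pickle
st=arm.observe(); a=snap('wrist','w3'); pickle.dump(st,open('w3.pkl','wb'))
print(st['position'],st['ee_rot'],st['force'],st['width'], abs(st['dq']).max())
print(proj('wrist',[[0.508,-.004,.082]],st))
s=snap('scene','s3'); t=snap('top','t3')
W=np.zeros((600,800,3),np.uint8)
W[:,:]=0
W[:300,:480]=cv2.resize(a[60:260,100:420,::-1],(480,300))
W[300:600,:400]=cv2.resize(s[130:280,160:360,::-1],(400,300),interpolation=3)
W[300:600,400:800]=cv2.resize(t[140:260,190:350,::-1],(400,300),interpolation=3)
cv2.imwrite('pics/w3b.png',W)
```

```text
[ 0.50835835 -0.00153592  0.2304385 ] [-3.11826191e+00 -3.77596801e-01  3.56074165e-04] [ 0.60944496 -0.21448486 -5.16062981] 0.4465906559488478 0.0040874849462621534
[[258.8494882  184.46152186]]
```

View pics/w3b.png

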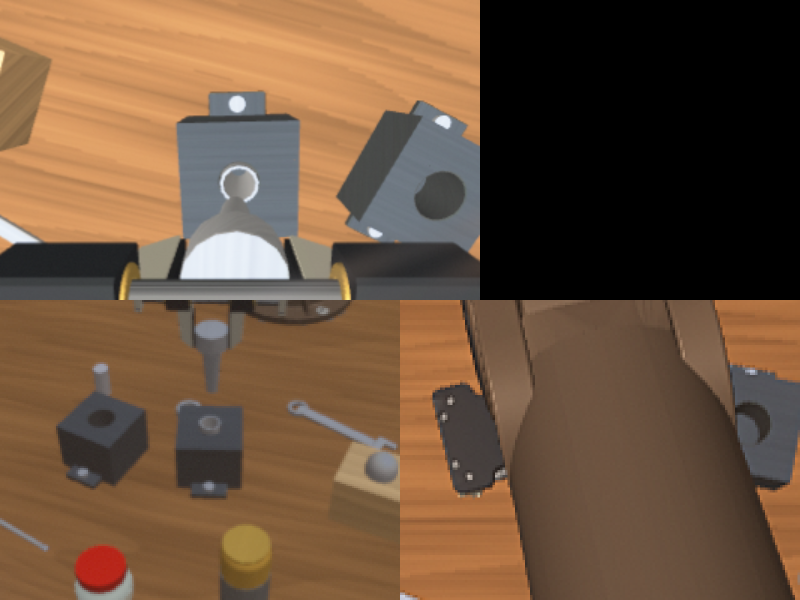

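Run:
```python
from h import *
import pickle
st=pickle.load(open('w3.pkl','rb'));Rm=R.from_rotvec(st['ee_rot']).as_matrix()
for z in(.080,.084):print('mouth wrist',atz('wrist',(259.3,182.7),z,st),'top',atz('top',(261.75,200.75),z),'scene',atz('scene',(264.5,192),z))
tip=st['position']+Rm@[0,0,.0905]; print('tip',tip,'proj scene',proj('scene',tip),'wrist',proj('wrist',tip,st), 'scene->',atz('scene',(266.3,175),tip[2]))
# flat centre consistency: same bias in wrist?
s=cv2.imread('pics/s3.png'); w=cv2.imread('pics/w3.png')
W=np.zeros((600,800,3),np.uint8)
W[:600,:360]=cv2.resize(s[135:205,243:285],(360,600),interpolation=3)
W[:450,380:800]=cv2.resize(w[160:220,231:287],(420,450),interpolation=3)
cv2.imwrite('pics/c3.png',W)
```

```text
mouth wrist [ 0.50960116 -0.0041333   0.08      ] top [ 0.50935207 -0.00439329  0.08      ] scene [ 0.51385478 -0.00389117  0.08      ]
mouth wrist [ 0.51053253 -0.00385608  0.084     ] top [ 0.50882468 -0.00435085  0.084     ] scene [ 0.51814361 -0.00252638  0.084     ]
tip [ 0.50833198 -0.0014888   0.13993851] proj scene [[265.82113915 173.81291227]] wrist [[256.7978785  199.07466077]] scene-> [0.51272412 0.00117547 0.13993851]
```

View pics/c3.png

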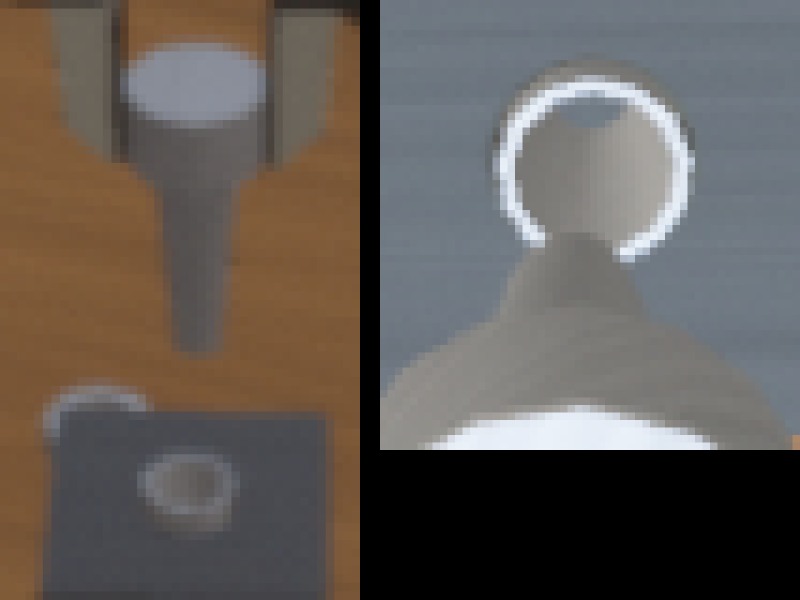

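Scene crop: stake tip at (266.1,174) against a projected (265.8,173.8), so the stake hangs straight. Wrist crop: rim at (259.4,182.4), tip centre about (258.3,199.5). A shift of about 1 mm in tool x and 2 mm in tool y centres it.

jog_arm --moves '[{"fingers": 1, "xyz": [0.1, 0.2, 2], "angular": [0, 0, 0]}, {"fingers": 1, "xyz": [0.1, 0.2, 4.5], "angular": [0, 0, 0]}, {"fingers": 1, "xyz": [0.1, 0.2, 7], "angular": [0, 0, 0]}, {"fingers": 1, "xyz": [0.1, 0.2, 8.5], "angular": [0, 0, 0]}, {"fingers": 1, "xyz": [0.1, 0.2, 9.5], "angular": [0, 0, 0]}, {"fingers": 1, "xyz": [0.1, 0.2, 10], "angular": [0, 0, 0]}, {"fingers": 1, "xyz": [0.1, 0.2, 10], "angular": [0, 0, 0]}, {"fingers": 1, "xyz": [0.1, 0.2, 10], "angular": [0, 0, 0]}]'

```text
clock: 6.6
position: [0.5103, -0.0047, 0.1312]
ee_rot: [3.119, 0.374, 0.002]
force: [0.1, 0.5, -2.8]
width: 0.448
```

jog_arm --moves '[{"fingers": 1, "xyz": [0, 0, 0.4], "angular": [0, 0, 0]}, {"fingers": 1, "xyz": [0, 0, 0.8], "angular": [0, 0, 0]}, {"fingers": 1, "xyz": [0, 0, 1.0], "angular": [0, 0, 0]}, {"fingers": 1, "xyz": [0, 0, 1.0], "angular": [0, 0, 0]}, {"fingers": 1, "xyz": [0, 0, 1.0], "angular": [0, 0, 0]}]'

```text
clock: 7.22
position: [0.5098, -0.0047, 0.1206]
ee_rot: [3.119, 0.374, -0.0]
force: [0.2, 0.2, -3.5]
width: 0.446
```

jog_arm --moves '[{"fingers": 1, "xyz": [0, 0, 0.1], "angular": [0, 0, 0]}, {"fingers": 1, "xyz": [0, 0, 0.2], "angular": [0, 0, 0]}, {"fingers": 1, "xyz": [0, 0, 0.2], "angular": [0, 0, 0]}, {"fingers": 1, "xyz": [0, 0, 0.2], "angular": [0, 0, 0]}]'

```text
clock: 7.72
position: [0.5098, -0.0047, 0.1186]
ee_rot: [3.119, 0.374, -0.0]
force: [0.2, -0.0, -3.8]
width: 0.446
```

jog_arm --moves '[{"fingers": 1, "xyz": [0, 0, 0.1], "angular": [0, 0, 0]}, {"fingers": 1, "xyz": [0, 0, 0.2], "angular": [0, 0, 0]}, {"fingers": 1, "xyz": [0, 0, 0.2], "angular": [0, 0, 0]}, {"fingers": 1, "xyz": [0, 0, 0.2], "angular": [0, 0, 0]}]'

```text
clock: 8.22
position: [0.5098, -0.0046, 0.1166]
ee_rot: [-3.119, -0.374, 0.0]
force: [0.7, 0.9, -3.9]
width: 0.445
```

jog_arm --moves '[{"fingers": 1, "xyz": [0, 0, 0.1], "angular": [0, 0, 0]}, {"fingers": 1, "xyz": [0, 0, 0.2], "angular": [0, 0, 0]}, {"fingers": 1, "xyz": [0, 0, 0.2], "angular": [0, 0, 0]}, {"fingers": 1, "xyz": [0, 0, 0.2], "angular": [0, 0, 0]}]'

```text
clock: 8.72
position: [0.5098, -0.0045, 0.1145]
ee_rot: [-3.119, -0.374, 0.0]
force: [0.4, 2.0, -4.6]
width: 0.451
```

jog_arm --moves '[{"fingers": 1, "xyz": [0, 0, 0.1], "angular": [0, 0, 0]}, {"fingers": 1, "xyz": [0, 0, 0.15], "angular": [0, 0, 0]}, {"fingers": 1, "xyz": [0, 0, 0.15], "angular": [0, 0, 0]}, {"fingers": 1, "xyz": [0, 0, 0.15], "angular": [0, 0, 0]}]'

```text
clock: 9.22
position: [0.51, -0.0045, 0.1133]
ee_rot: [-3.119, -0.374, -0.001]
force: [-1.9, 3.8, 2.9]
width: 0.446
```

Contact with about 6 N of push, and a small side load towards +y. I relieve that, then release.

jog_arm --moves '[{"fingers": 1, "xyz": [-0.02, -0.08, 0], "angular": [0, 0, 0]}, {"fingers": 1, "xyz": [-0.02, -0.08, 0], "angular": [0, 0, 0]}, {"fingers": 1, "xyz": [-0.02, -0.08, 0], "angular": [0, 0, 0]}]'

```text
clock: 9.6
position: [0.5098, -0.0044, 0.1133]
ee_rot: [3.119, 0.373, 0.001]
force: [0.4, 0.0, 2.8]
width: 0.448
```

jog_arm --moves '[{"fingers": -1, "xyz": [0, 0, 0], "angular": [0, 0, 0]}, {"fingers": -1, "xyz": [0, 0, 0], "angular": [0, 0, 0]}, {"fingers": -1, "xyz": [0, 0, 0], "angular": [0, 0, 0]}, {"fingers": -1, "xyz": [0, 0, 0], "angular": [0, 0, 0]}, {"fingers": -1, "xyz": [0, 0, -4], "angular": [0, 0, 0]}, {"fingers": -1, "xyz": [0, 0, -10], "angular": [0, 0, 0]}, {"fingers": -1, "xyz": [0, 0, -13.7], "angular": [0, 0, 0]}, {"fingers": -1, "xyz": [0, 0, -13.7], "angular": [0, 0, 0]}, {"fingers": -1, "xyz": [0, 0, -13.7], "angular": [0, 0, 0]}]'

```text
clock: 10.72
position: [0.509, -0.0041, 0.2495]
ee_rot: [3.119, 0.374, -0.001]
force: [0.6, 0.3, -0.7]
width: 1.001
```

Run:
```python
from h import *
import pickle
st=arm.observe(); w=snap('wrist','w4'); pickle.dump(st,open('w4.pkl','wb')); s=snap('scene','s4')
print(st['position'],st['force'],st['width'])
print(proj('wrist',[.5098,-.0044,.119],st),proj('scene',[.5098,-.0044,.119]))
W=np.zeros((600,800,3),np.uint8)
W[:600,:360]=cv2.resize(s[135:225,237:291,::-1],(360,600),interpolation=3)
W[:400,380:800]=cv2.resize(w[120:240,193:319,::-1],(420,400),interpolation=3)
cv2.imwrite('pics/c4.png',W)
```

```text
[ 0.50897055 -0.00411754  0.24950266] [ 0.57479574  0.26910515 -0.69733798] 1.0014968334751027
[[257.16375503 186.99092587]] [[264.65757923 180.07336652]]
```

View pics/c4.png

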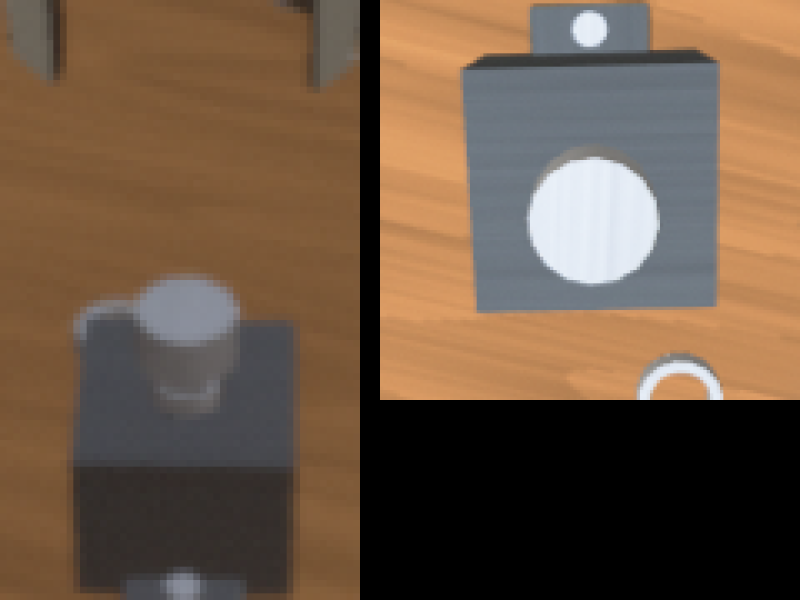

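The stake stands upright, with its head centre at (256.9,186) in the wrist image against a predicted (257.2,187). Its top is at about z = 0.119. Next the drift.

jog_arm --moves '[{"fingers": -1, "xyz": [0, 6, 0], "angular": [0, 0, 0]}, {"fingers": -1, "xyz": [-0.3, 12, 0], "angular": [0, 0, 0]}, {"fingers": -1, "xyz": [-0.6, 18, 0], "angular": [0, 0, 0]}, {"fingers": -1, "xyz": [-1, 24, 0], "angular": [0, 0, 0]}, {"fingers": -1, "xyz": [-1.3, 30, 0], "angular": [0, 0, 0]}, {"fingers": -1, "xyz": [-1.5, 34.4, 0], "angular": [0, 0, 0]}, {"fingers": -1, "xyz": [-1.5, 34.4, 0], "angular": [0, 0, 0]}, {"fingers": -1, "xyz": [-1.5, 34.4, 0], "angular": [0, 0, 0]}, {"fingers": -1, "xyz": [-1.5, 34.4, 0], "angular": [0, 0, 0]}]'

```text
clock: 11.95
position: [0.5764, -0.3399, 0.2498]
ee_rot: [-3.118, -0.377, 0.001]
force: [-0.1, -0.8, 0.9]
width: 1.001
```

Run:
```python
from h import *
import pickle
st=arm.observe(); w=snap('wrist','w5'); pickle.dump(st,open('w5.pkl','wb'))
print(st['position'],st['ee_rot'],abs(st['dq']).max())
print(proj('wrist',[[.578,-.342,.12],[.578,-.342,.0]],st))
cv2.imwrite('pics/c5.png',cv2.resize(w[110:260,170:350,::-1],(720,600),interpolation=3))
```

```text
[ 0.57642023 -0.33990857  0.24976778] [-3.11771585e+00 -3.77396966e-01  5.64613016e-04] 0.0062113564260979975
[[259.18670673 186.96684045]
 [258.41604436 166.44683803]]
```

View pics/c5.png

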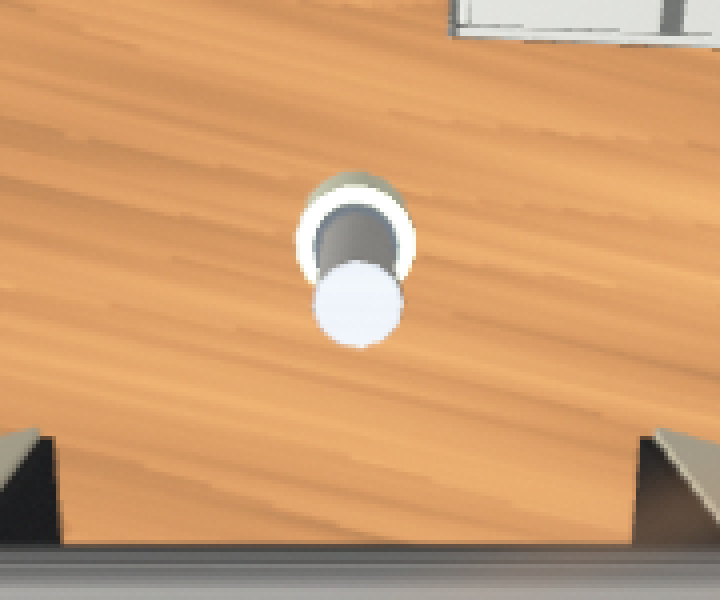

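The drift's top centre is at (259.5,186), predicted (259.2,187), so the drift stands at about (0.579,-0.3425). I grip it.

jog_arm --grip_force 60 --moves '[{"fingers": -1, "xyz": [0.2, 0.3, 5], "angular": [0, 0, 0]}, {"fingers": -1, "xyz": [0.2, 0.3, 10], "angular": [0, 0, 0]}, {"fingers": -1, "xyz": [0.2, 0.3, 14.5], "angular": [0, 0, 0]}, {"fingers": -1, "xyz": [0.2, 0.3, 16], "angular": [0, 0, 0]}, {"fingers": 0, "xyz": [0.2, 0.3, 16], "angular": [0, 0, 0]}, {"fingers": 1, "xyz": [0.2, 0.3, 16], "angular": [0, 0, 0]}, {"fingers": 1, "xyz": [0.2, 0.3, 16], "angular": [0, 0, 0]}, {"fingers": 1, "xyz": [0.2, 0.3, 16], "angular": [0, 0, 0]}, {"fingers": 1, "xyz": [0.2, 0.3, 16], "angular": [0, 0, 0]}, {"fingers": 1, "xyz": [0.2, 0.3, 16], "angular": [0, 0, 0]}, {"fingers": 1, "xyz": [0.2, 0.3, 16], "angular": [0, 0, 0]}, {"fingers": 1, "xyz": [0.2, 0.3, 16], "angular": [0, 0, 0]}]'

```text
clock: 13.5
position: [0.5788, -0.3441, 0.0899]
ee_rot: [-3.119, -0.374, 0.0]
force: [0.7, 0.6, -0.3]
width: 0.253
```

jog_arm --moves '[{"fingers": 1, "xyz": [0, 0, -5], "angular": [0, 0, 0]}, {"fingers": 1, "xyz": [0, 0, -11], "angular": [0, 0, 0]}, {"fingers": 1, "xyz": [0.2, -3, -15], "angular": [0, 0, 0]}, {"fingers": 1, "xyz": [0.4, -9, -15], "angular": [0, 0, 0]}, {"fingers": 1, "xyz": [0.6, -15, -15], "angular": [0, 0, 0]}, {"fingers": 1, "xyz": [0.8, -21, -15], "angular": [0, 0, 0]}, {"fingers": 1, "xyz": [1.1, -27, -15], "angular": [0, 0, 0]}, {"fingers": 1, "xyz": [1.2, -32, -15], "angular": [0, 0, 0]}, {"fingers": 1, "xyz": [1.27, -34.65, -15], "angular": [0, 0, 0]}, {"fingers": 1, "xyz": [1.27, -34.65, -15], "angular": [0, 0, 0]}, {"fingers": 1, "xyz": [1.27, -34.65, -15], "angular": [0, 0, 0]}, {"fingers": 1, "xyz": [1.27, -34.65, -15], "angular": [0, 0, 0]}]'

```text
clock: 15.0
position: [0.5093, -0.0059, 0.2399]
ee_rot: [3.119, 0.371, -0.001]
force: [-0.6, 0.6, -3.2]
width: 0.25
```

Run:
```python
from h import *
import pickle
st=arm.observe(); w=snap('wrist','w6'); pickle.dump(st,open('w6.pkl','wb')); s=snap('scene','s6')
print(st['position'],st['ee_rot'],st['force'],st['width'])
print(proj('scene',[st['position']-[0,0,.09],[.5098,-.0044,.119]]))
W=np.zeros((600,800,3),np.uint8)
W[:600,:360]=cv2.resize(s[135:225,237:291,::-1],(360,600),interpolation=3)
W[:400,380:800]=cv2.resize(w[120:240,193:319,::-1],(420,400),interpolation=3)
cv2.imwrite('pics/c6.png',W)
```

```text
[ 0.50933031 -0.00587945  0.23988199] [ 3.11915170e+00  3.70959659e-01 -6.70826967e-04] [-0.61627264  0.5839745  -3.15864757] 0.2501357558979172
[[264.08347324 170.76952691]
 [264.65757923 180.07336652]]
```

View pics/c6.png

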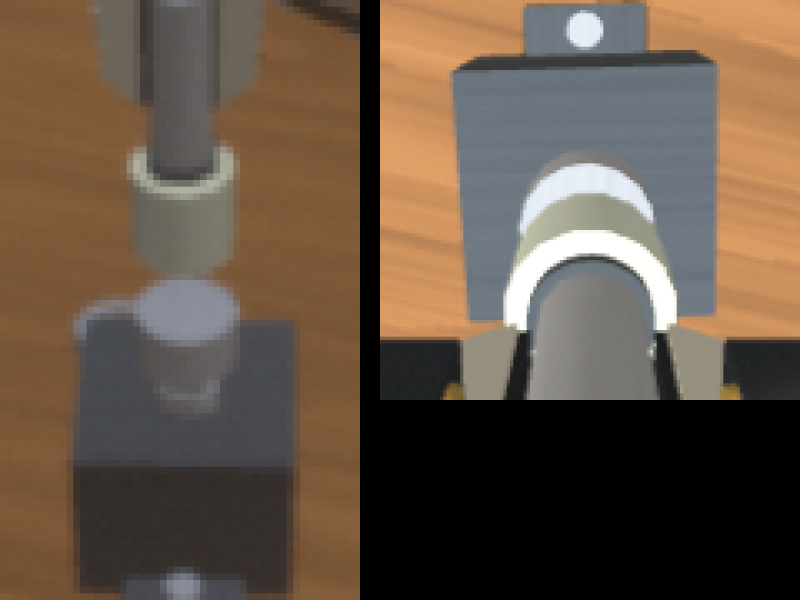

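The drift hangs upright over the stake, about 1.5 mm off, which I correct. I descend to just above the head.

jog_arm --moves '[{"fingers": 1, "xyz": [0.08, -0.13, 1], "angular": [0, 0, 0]}, {"fingers": 1, "xyz": [0.08, -0.13, 2], "angular": [0, 0, 0]}, {"fingers": 1, "xyz": [0.08, -0.13, 2.7], "angular": [0, 0, 0]}, {"fingers": 1, "xyz": [0.08, -0.13, 2.7], "angular": [0, 0, 0]}, {"fingers": 1, "xyz": [0.08, -0.13, 2.7], "angular": [0, 0, 0]}]'

```text
clock: 15.72
position: [0.5099, -0.0031, 0.2132]
ee_rot: [3.119, 0.374, 0.0]
force: [0.5, -0.4, -3.3]
width: 0.253
```

jog_arm --moves '[{"fingers": 1, "xyz": [0, 0, 0.1], "angular": [0, 0, 0]}, {"fingers": 1, "xyz": [0, 0, 0.2], "angular": [0, 0, 0]}, {"fingers": 1, "xyz": [0, 0, 0.3], "angular": [0, 0, 0]}, {"fingers": 1, "xyz": [0, 0, 0.3], "angular": [0, 0, 0]}]'

```text
clock: 16.23
position: [0.5097, -0.0031, 0.21]
ee_rot: [3.119, 0.374, -0.0]
force: [-0.4, 0.1, -4.3]
width: 0.252
```

jog_arm --moves '[{"fingers": 1, "xyz": [0, 0, 0.05], "angular": [0, 0, 0]}, {"fingers": 1, "xyz": [0, 0, 0.1], "angular": [0, 0, 0]}, {"fingers": 1, "xyz": [0, 0, 0.1], "angular": [0, 0, 0]}, {"fingers": 1, "xyz": [0, 0, 0.1], "angular": [0, 0, 0]}]'

```text
clock: 16.73
position: [0.5097, -0.0031, 0.2091]
ee_rot: [3.119, 0.374, 0.0]
force: [-0.0, -0.7, -3.1]
width: 0.251
```

jog_arm --moves '[{"fingers": 1, "xyz": [0.03, 0.12, -0.1], "angular": [0, 0, 0]}, {"fingers": 1, "xyz": [0.03, 0.12, -0.1], "angular": [0, 0, 0]}, {"fingers": 1, "xyz": [0.03, 0.12, 0.05], "angular": [0, 0, 0]}, {"fingers": 1, "xyz": [0.03, 0.12, 0.1], "angular": [0, 0, 0]}, {"fingers": 1, "xyz": [0.03, 0.12, 0.1], "angular": [0, 0, 0]}]'

```text
clock: 17.35
position: [0.5105, -0.0042, 0.2084]
ee_rot: [3.119, 0.374, 0.001]
force: [-0.4, 0.1, 1.0]
width: 0.251
```

jog_arm --moves '[{"fingers": 1, "xyz": [0, 0, 0.05], "angular": [0, 0, 0]}, {"fingers": 1, "xyz": [0, 0, 0.1], "angular": [0, 0, 0]}, {"fingers": 1, "xyz": [0, 0, 0.1], "angular": [0, 0, 0]}]'

```text
clock: 17.73
position: [0.5106, -0.0042, 0.2075]
ee_rot: [3.119, 0.374, 0.001]
force: [-1.6, -0.4, 5.7]
width: 0.25
```

jog_arm --moves '[{"fingers": 1, "xyz": [0, 0, 0.05], "angular": [0, 0, 0]}, {"fingers": 1, "xyz": [0, 0, 0.1], "angular": [0, 0, 0]}, {"fingers": 1, "xyz": [0, 0, 0.1], "angular": [0, 0, 0]}]'

```text
clock: 18.1
position: [0.5106, -0.0042, 0.2065]
ee_rot: [3.119, 0.374, 0.001]
force: [-0.6, -0.9, 5.9]
width: 0.257
```

The sleeve is sliding at about 9 N. I continue in small steps.

jog_arm --moves '[{"fingers": 1, "xyz": [0, 0, 0.07], "angular": [0, 0, 0]}, {"fingers": 1, "xyz": [0, 0, 0.14], "angular": [0, 0, 0]}, {"fingers": 1, "xyz": [0, 0, 0.2], "angular": [0, 0, 0]}, {"fingers": 1, "xyz": [0, 0, 0.2], "angular": [0, 0, 0]}]'

```text
clock: 18.6
position: [0.5105, -0.0042, 0.2044]
ee_rot: [3.119, 0.374, 0.001]
force: [-0.3, -0.3, 4.6]
width: 0.255
```

jog_arm --moves '[{"fingers": 1, "xyz": [0, 0, 0.05], "angular": [0, 0, 0]}, {"fingers": 1, "xyz": [0, 0, 0.1], "angular": [0, 0, 0]}, {"fingers": 1, "xyz": [0, 0, 0.1], "angular": [0, 0, 0]}]'

```text
clock: 18.98
position: [0.5105, -0.0042, 0.2033]
ee_rot: [3.119, 0.374, 0.001]
force: [-0.4, -0.6, 4.7]
width: 0.255
```

jog_arm --moves '[{"fingers": 1, "xyz": [0, 0, 0.05], "angular": [0, 0, 0]}, {"fingers": 1, "xyz": [0, 0, 0.08], "angular": [0, 0, 0]}, {"fingers": 1, "xyz": [0, 0, 0.08], "angular": [0, 0, 0]}]'

```text
clock: 19.35
position: [0.5105, -0.0042, 0.2024]
ee_rot: [3.119, 0.374, 0.001]
force: [-0.1, -0.0, 5.5]
width: 0.254
```

jog_arm --moves '[{"fingers": 1, "xyz": [0, 0, 0.05], "angular": [0, 0, 0]}, {"fingers": 1, "xyz": [0, 0, 0.08], "angular": [0, 0, 0]}, {"fingers": 1, "xyz": [0, 0, 0.08], "angular": [0, 0, 0]}]'

```text
clock: 19.73
position: [0.5105, -0.0042, 0.2016]
ee_rot: [3.119, 0.374, 0.001]
force: [-0.5, -0.4, 4.9]
width: 0.254
```

jog_arm --moves '[{"fingers": 1, "xyz": [0, 0, 0.04], "angular": [0, 0, 0]}, {"fingers": 1, "xyz": [0, 0, 0.06], "angular": [0, 0, 0]}, {"fingers": 1, "xyz": [0, 0, 0.06], "angular": [0, 0, 0]}]'

```text
clock: 20.1
position: [0.5105, -0.0042, 0.201]
ee_rot: [3.119, 0.374, 0.001]
force: [-0.1, -0.3, 4.9]
width: 0.251
```

jog_arm --moves '[{"fingers": 1, "xyz": [0, 0, 0.04], "angular": [0, 0, 0]}, {"fingers": 1, "xyz": [0, 0, 0.07], "angular": [0, 0, 0]}, {"fingers": 1, "xyz": [0, 0, 0.07], "angular": [0, 0, 0]}]'

```text
clock: 20.48
position: [0.5105, -0.0042, 0.2004]
ee_rot: [3.119, 0.374, 0.001]
force: [-0.6, -0.7, 5.9]
width: 0.253
```

jog_arm --moves '[{"fingers": 1, "xyz": [0, 0, 0.04], "angular": [0, 0, 0]}, {"fingers": 1, "xyz": [0, 0, 0.06], "angular": [0, 0, 0]}, {"fingers": 1, "xyz": [0, 0, 0.06], "angular": [0, 0, 0]}]'

```text
clock: 20.85
position: [0.5107, -0.0042, 0.2002]
ee_rot: [3.119, 0.374, 0.002]
force: [-1.8, 0.5, 10.1]
width: 0.254
```

On the stop: 10.1 N read plus about 3.3 N tool weight gives roughly 13.4 N on the stake. A bit more is needed.

jog_arm --moves '[{"fingers": 1, "xyz": [0, 0, 0.02], "angular": [0, 0, 0]}, {"fingers": 1, "xyz": [0, 0, 0.04], "angular": [0, 0, 0]}, {"fingers": 1, "xyz": [0, 0, 0.05], "angular": [0, 0, 0]}, {"fingers": 1, "xyz": [0, 0, 0.05], "angular": [0, 0, 0]}]'

```text
clock: 21.35
position: [0.5108, -0.0041, 0.2001]
ee_rot: [3.119, 0.374, 0.002]
force: [-1.9, 0.5, 13.7]
width: 0.256
```

Run:
```python
from h import *
for i in range(3):
    o=arm.observe(); print(o['position'],o['force']); s=imaging.get_image('scene')
cv2.imwrite('pics/c7.png',cv2.resize(s[140:220,240:290,::-1],(375,600),interpolation=3))
```

```text
[ 0.51080267 -0.00412887  0.20008314] [-1.85372553  0.51463717 13.67051311]
[ 0.51081072 -0.0041147   0.20008797] [-2.29224961 -0.13678997 13.48358046]
[ 0.51081531 -0.00413568  0.20008396] [-3.02826516 -0.31362384 14.50474395]
```

View pics/c7.png

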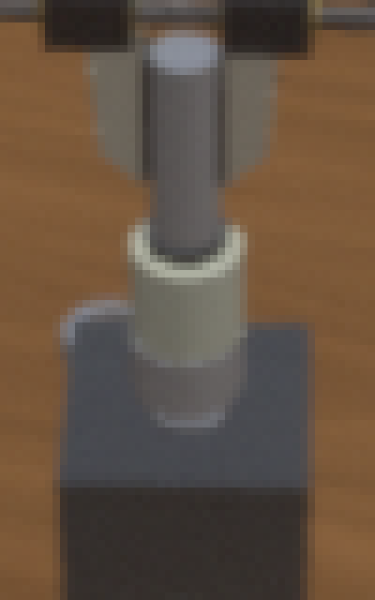

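The picture shows the sleeve's bright rim level with the holder's top and the drift square on the head. The stake carries about 17.2 N, and I add a small final increment.

jog_arm --moves '[{"fingers": 1, "xyz": [0, 0, 0.01], "angular": [0, 0, 0]}, {"fingers": 1, "xyz": [0, 0, 0.02], "angular": [0, 0, 0]}, {"fingers": 1, "xyz": [0, 0, 0.02], "angular": [0, 0, 0]}, {"fingers": 1, "xyz": [0, 0, 0.02], "angular": [0, 0, 0]}]'

```text
clock: 22.0
position: [0.5108, -0.0041, 0.2]
ee_rot: [3.119, 0.374, 0.002]
force: [-2.5, -0.7, 14.2]
width: 0.254
```

Run:
```python
from h import *
for i in range(3):
    o=arm.observe(); print(o['position'],o['force']); imaging.get_image('top')
```

```text
[ 0.51083137 -0.0040894   0.20001109] [-2.46171797 -0.73961407 14.19135188]
[ 0.51086632 -0.00410979  0.20003541] [-3.07672505 -0.28392036 14.38383289]
[ 0.51086891 -0.00410096  0.20002115] [-2.08118485  0.19034872 15.50083814]
```

jog_arm --moves '[{"fingers": 1, "xyz": [0, 0, -0.5], "angular": [0, 0, 0]}, {"fingers": 1, "xyz": [0, 0, -2], "angular": [0, 0, 0]}, {"fingers": 1, "xyz": [0, 0, -5], "angular": [0, 0, 0]}, {"fingers": 1, "xyz": [-0.2, 5, -5], "angular": [0, 0, 0]}, {"fingers": 1, "xyz": [-0.4, 11, -5], "angular": [0, 0, 0]}, {"fingers": 1, "xyz": [-0.7, 17, -5], "angular": [0, 0, 0]}, {"fingers": 1, "xyz": [-0.9, 23, -5], "angular": [0, 0, 0]}, {"fingers": 1, "xyz": [-1.1, 29, -5], "angular": [0, 0, 0]}, {"fingers": 1, "xyz": [-1.3, 34.5, -5], "angular": [0, 0, 0]}, {"fingers": 1, "xyz": [-1.3, 34.5, -5], "angular": [0, 0, 0]}, {"fingers": 1, "xyz": [-1.3, 34.5, -5], "angular": [0, 0, 0]}, {"fingers": 1, "xyz": [-1.3, 34.5, -5], "angular": [0, 0, 0]}]'

```text
clock: 23.65
position: [0.5796, -0.3406, 0.2492]
ee_rot: [-3.118, -0.377, -0.0]
force: [1.0, 1.4, -2.5]
width: 0.252
```

Run:
```python
from h import *
o=arm.observe(); print(o['position'],o['force']); s=snap('scene','s8'); t=snap('top','t8')
W=np.zeros((600,800,3),np.uint8)
W[:,:450]=cv2.resize(s[120:240,200:290,::-1],(450,600),interpolation=3)
W[:360,460:760]=cv2.resize(s[120:240,100:200,::-1],(300,360),interpolation=3)
cv2.imwrite('pics/c8.png',W)
```

```text
[ 0.57957288 -0.34057631  0.24915275] [ 0.99020158  1.405122   -2.47092375]
```

View pics/c8.png

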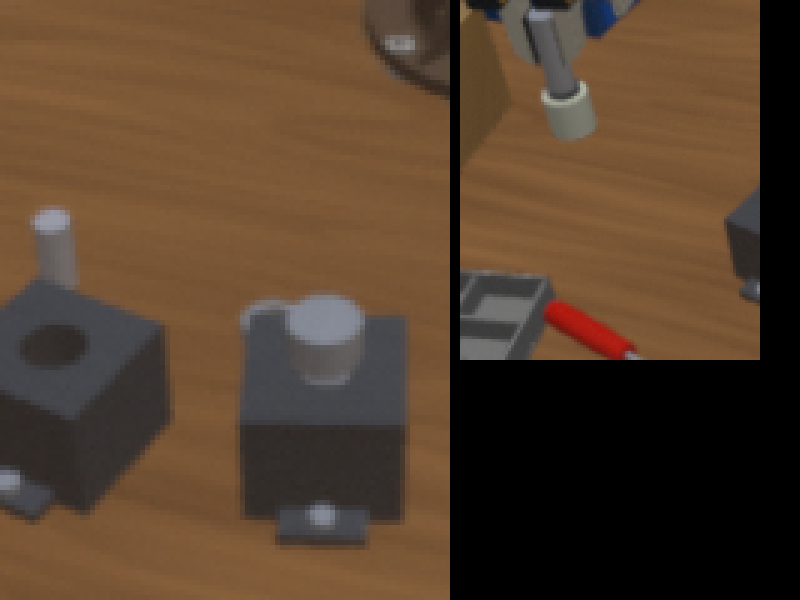

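The stake stands upright and the sleeve is flush. The drift hangs straight, so I set it down.

jog_arm --moves '[{"fingers": 1, "xyz": [0, 0, 5], "angular": [0, 0, 0]}, {"fingers": 1, "xyz": [0, 0, 10], "angular": [0, 0, 0]}, {"fingers": 1, "xyz": [0, 0, 14], "angular": [0, 0, 0]}, {"fingers": 1, "xyz": [0, 0, 15.5], "angular": [0, 0, 0]}, {"fingers": 1, "xyz": [0, 0, 15.5], "angular": [0, 0, 0]}, {"fingers": 1, "xyz": [0, 0, 15.5], "angular": [0, 0, 0]}]'

```text
clock: 24.5
position: [0.5806, -0.3429, 0.096]
ee_rot: [3.117, 0.374, 0.004]
force: [0.1, -0.3, -3.2]
width: 0.254
```

jog_arm --moves '[{"fingers": 1, "xyz": [0, 0, 0.1], "angular": [0, 0, 0]}, {"fingers": 1, "xyz": [0, 0, 0.2], "angular": [0, 0, 0]}, {"fingers": 1, "xyz": [0, 0, 0.3], "angular": [0, 0, 0]}, {"fingers": 1, "xyz": [0, 0, 0.3], "angular": [0, 0, 0]}]'

```text
clock: 25.0
position: [0.5792, -0.3425, 0.0909]
ee_rot: [-3.119, -0.374, 0.0]
force: [-0.1, -0.4, -3.3]
width: 0.256
```

jog_arm --moves '[{"fingers": 1, "xyz": [0, 0, 0.05], "angular": [0, 0, 0]}, {"fingers": 1, "xyz": [0, 0, 0.1], "angular": [0, 0, 0]}, {"fingers": 1, "xyz": [0, 0, 0.1], "angular": [0, 0, 0]}]'

```text
clock: 25.38
position: [0.5793, -0.3425, 0.09]
ee_rot: [3.119, 0.374, 0.0]
force: [-0.7, 0.5, -2.6]
width: 0.251
```

jog_arm --moves '[{"fingers": 1, "xyz": [0, 0, 0.03], "angular": [0, 0, 0]}, {"fingers": 1, "xyz": [0, 0, 0.06], "angular": [0, 0, 0]}, {"fingers": 1, "xyz": [0, 0, 0.06], "angular": [0, 0, 0]}]'

```text
clock: 25.75
position: [0.5794, -0.3425, 0.0899]
ee_rot: [3.119, 0.374, 0.001]
force: [-2.0, 2.5, 6.4]
width: 0.254
```

jog_arm --moves '[{"fingers": 1, "xyz": [0, 0, -0.05], "angular": [0, 0, 0]}, {"fingers": 1, "xyz": [0, 0, -0.05], "angular": [0, 0, 0]}, {"fingers": -1, "xyz": [0, 0, -0.05], "angular": [0, 0, 0]}, {"fingers": -1, "xyz": [0, 0, -0.05], "angular": [0, 0, 0]}, {"fingers": -1, "xyz": [0, 0, -0.05], "angular": [0, 0, 0]}, {"fingers": -1, "xyz": [0, 0, -0.05], "angular": [0, 0, 0]}, {"fingers": -1, "xyz": [0, 0, -5], "angular": [0, 0, 0]}, {"fingers": -1, "xyz": [0, 0, -11], "angular": [0, 0, 0]}, {"fingers": -1, "xyz": [0, 0, -15], "angular": [0, 0, 0]}, {"fingers": -1, "xyz": [0, 0, -15], "angular": [0, 0, 0]}, {"fingers": -1, "xyz": [0, 0, -15], "angular": [0, 0, 0]}, {"fingers": -1, "xyz": [0, 0, -15], "angular": [0, 0, 0]}]'

```text
clock: 27.25
position: [0.5785, -0.3422, 0.2377]
ee_rot: [-3.118, -0.374, 0.004]
force: [0.4, 1.0, -0.4]
width: 0.996
```

Run:
```python
from h import *
o=arm.observe(); print(o['position'],o['force']); s=snap('scene','s9')
cv2.imwrite('pics/c9.png',cv2.resize(s[120:300,110:420,::-1],(775,450),interpolation=3))
```

```text
[ 0.57852742 -0.34217942  0.23769982] [ 0.39648669  0.9779219  -0.36934141]
```

I'm out of views, so I check the drift, stake and dome numerically against the earlier pictures.

Run:
```python
from h import *
a=cv2.imread('pics/scene.png').astype(int); b=cv2.imread('pics/s9.png').astype(int); c=cv2.imread('pics/s8.png').astype(int)
for n,(x,y),(w,h),r in(('drift vs start',(143,190),(16,22),a),('stake vs s8',(265,190),(16,22),c),('dome vs start',(351,213),(12,12),a)):
    best=min((np.abs(b[y-h+v:y+h+v,x-w+u:x+w+u]-r[y-h:y+h,x-w:x+w]).mean(),u,v) for u in range(-4,5) for v in range(-4,5)); print(n,best)
st=arm.observe(); w=snap('wrist','w9')
from_p=proj('wrist',[[.579,-.3425,.12],[.579,-.3425,.04]],st); print('pred',from_p)
m=(w.min(2)>200).astype(np.uint8); n,l,s,ce=cv2.connectedComponentsWithStats(m)
print([(s[i],ce[i]) for i in range(1,n) if s[i][4]>150 and s[i][1]<230])
```

```text
drift vs start (np.float64(1.6692708333333333), 0, 0)
stake vs s8 (np.float64(0.8581912878787878), 0, 0)
dome vs start (np.float64(1.3234953703703705), 0, 0)
pred [[257.31434584 190.49641347]
 [257.1740162  173.93416632]]
[(array([469,  11,  43,  54, 693], dtype=int32), array([502.48773449,  37.001443  ])), (array([132,  12,  75,  48, 392], dtype=int32), array([167.74744898,  35.16326531])), (array([290,  20, 131,   7, 245], dtype=int32), array([356.66122449,  23.54285714])), (array([ 283,   24,  124,  100, 8602], dtype=int32), array([341.36910021,  76.61601953])), (array([401,  29,  19,  92, 175], dtype=int32), array([409.90857143,  76.84      ])), (array([241, 158,  31,  43, 656], dtype=int32), array([256.0625    , 180.51829268]))]
```

The drift stands as at the start, the stake is unmoved since the press, and the dome is untouched.

```bash
python3 -c "
from cell import job; print(job.sign_off())"
```

```text
the job is handed in; nothing more can be done
None
```

The flat-headed stake is driven home in the sleeved holder, and I handed the job in at about 27 s of robot time. No verdict was reported.

**What I did:** I seated the stake lightly in the sleeve at about 6 N and let go. Then I pressed it with the drift. The sleeve slid at about 9 N, and the resistance then climbed on the hard stop. I held about 18 N on the head: roughly 14.7 N read at the wrist plus about 3.4 N of drift weight. I stood the drift back on its white face at its old spot.

**Last checks:**
- **Stake and sleeve:** the last view after the press shows the stake upright and the sleeve's rim level with the holder's top.
- **Nothing shifted:** by image matching, the drift and the round-headed stake match the start picture with no pixel shift. The driven stake had not moved since the drift was lifted.

**What was less clean:**
- **Side force:** there was a small side force of 2 to 3 N during the final press.
- **Force reading:** single wrist readings varied by about 0.7 N, and the uncorrected readings averaged just under 15 N.
- **Final picture:** the last picture could not be viewed because the 12-picture limit was reached, so the final check was numerical only.

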